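# Load the ring carrier and lift it level

### The arm

A 6-joint arm with a two-finger parallel gripper is mounted at the origin on the work surface. World frame = base frame: x ahead of the robot, y to its left, z up, the work surface at z = 0. Lengths are in m, angles in rad, forces in N, time in s.
With the tool pointing down it reaches from about 0.35 to 0.775 m from the base axis. Payload 7.3 kg.
Tool frame: the origin (TCP) lies between the finger pads; the fingertips stand 17 mm ahead of it and the grasp point (between the pads) lies 2 mm behind it; z points along the fingers, y is the line along which they close (so a half turn about z gives the same grasp; the last joint's range is limited). The gripper opens to 92 mm and grips with 3 to 60 N. Pads are 19 mm wide; open, the fingers measure 130 mm over their backs; the gripper's body (75 mm by 190 mm) begins 47 mm behind the grasp point.
Start: joints at [-1.459, 0.342, 1.524, -0, 1.275, -0.146], TCP at [0.134, -0.508, 0.244] pointing down, gripper open.
Joint ranges: [-2.53, 2.53], [-0.77, 2.02], [0.04, 2.7], [-1, 4.14], [0.28, 2.66], [-3.11, 3.11]. Speed limits (rad/s): [2.57, 2.57, 3.14, 3.14, 3.14, 3.14].

### API

Orientations are given as [roll, pitch, yaw] about the fixed x, y, z axes, in that order (R = Rz(yaw) Ry(pitch) Rx(roll)).
In Python, from cell import robot, optics gives the robot as it stands.
- The arm moves only by the tool play_rows, never from a script. Its argument "rows" is a list of rows, each a list of 7 numbers: the shift along the tool's x, y, z in cm, then the turn, a rotation vector about the tool's x, y, z in rad, then the opening, from 0 (shut) to 1 (fully open). In form: [[tx, ty, tz, wx, wy, wz, grip], ...]. A call has 1 to 20 rows; each row is the pose to reach, as a shift and turn from the pose commanded when the call began, along the tool's axes at that moment; what a row does not reach only later rows make up. A row lasts 1/10 s, in which the tool goes at most 50 mm and 8.59 degrees, less where a joint would pass 70% of its speed; a pose out of reach is approached as far as the arm can. A call with a gripper value outside its range is refused whole. The fingers move at their own pace and stop on an object; "squeeze" is the grip in N (left out, the last holds). Time passes only in rows, so rows that repeat a pose let the fingers close. It gives the time, the measured TCP pose, the force, the opening and the grip force at its end, in the units of the state.
- robot.observe(): the state, without advancing time (a new reading comes with each control period).
- optics.read_camera(name): name is "scene" or "top"; returns (picture, depth): 420x560x3 uint8, red, green, blue; 420x560 float32, m along the optical axis (not along the pixel's ray), 0 where there is no reading.
- optics.camera_model(name): a dict with "fx", "fy", "cx", "cy" (pixels), "origin" and "rotation" of the camera in the world. Camera axes: x right, y up, looking along -z (the intrinsics and any distortion apply to the point x, -y, -z); pixel columns grow to the right and rows downward; lengths in m; the calibration is good to about 2 mm. A picture is of the moment at which its call begins. camera_model takes no time and is no camera call.
- robot.hand_in(): hands the job in; it is judged then, once.
The state is a dict: "time": time; "qpos": joint angles; "qvel": joint speeds; "joint_efforts": joint torques, N m; "tool_pos": TCP position; "tool_rot": TCP orientation; "contact_force": force on the tool from outside, world axes, zero at the start; "torque": the same for the moment, N m; "opening": finger opening in m; "grip_force": force on a finger pad.
Only numpy, scipy, OpenCV 4.12 (cv2) and the standard library are available. Lean on these libraries where they do the work, as an engineer would, in place of code of your own. Each camera call takes 0.05 s, during which the arm holds its last target. There are 200 camera calls.

### The job

Set the loose brass setting ring flat and centred on the empty pedestal of the blue carrier: lower it on, do not drop it. Then take the carrier by its red handle, lift it straight up about 10 cm off the dark granite plate and finish while still holding it there by the handle, steady and level, with a ring on each pedestal. Do not tip the carrier on the way, and leave the black ring and the other things on the bench where they are.

Things in the scene. Friction and masses are not known exactly. Their poses are not given: they have to be found in the camera images.
- brass_ring: The loose brass-coloured setting ring to load, standing flat on the table at the start: outer diameter 44 mm, bore 24 mm, 24 mm high, about 0.17 kg. Origin at the centre of its underside, z along its axis.
- twin_ring: The identical brass ring that already sits on the carrier's full pedestal (same size and mass); it must stay there. Origin at the centre of its underside.
- black_ring: A wider black ring, 58 mm across and 22 mm high, flat on the table; a bystander, to be left where it is. It and the brass ring may stand in either of two places. Origin at the centre of its underside.
- plate: The fixed dark granite plate on the table, 280 x 160 x 40 mm. Origin at the centre of its underside (table level), x along its long side; its top is 40 mm above the origin.
- carrier: Loose blue carrier lying flat on the plate, 0.38 kg; with both rings 0.72 kg and balanced about its handle. Slab 240 x 90 x 8 mm; origin at the centre of its underside, x along its long side, z up. Steel pedestals at x = -85 mm (empty) and +85 mm (full): flat round tops 32 mm across, no rim, 38 mm above the origin. A 16 mm rod in the middle carries the handle.
- handle: The red grip block of the carrier, fixed to it: 44 mm along the carrier's x, 22 mm thick along the carrier's y, 30 mm high. Origin at the block's centre, 72 mm above the carrier's underside; axes as the carrier's. Grip it across its 22 mm thickness from above.
- empty_pedestal (a point): Centre of the flat top of the empty pedestal, where the ring's underside goes; axes as the carrier's.
- full_pedestal (a point): Centre of the flat top of the pedestal that already carries the twin ring.
- caliper: Digital caliper lying on the bench, 235 mm long along its y, 14 mm high; a bystander.
- mouse: Black computer mouse, 110 x 60 x 34 mm; a bystander.
- cleaner: White bottle with a blue cap, 48 mm across and 120 mm high; a bystander.
- loupe: Black stand loupe, 42 mm across and 38 mm high; a bystander.
There are look-alikes about, which are no part of the job. What is shaped like the twin_ring but green is not meant.

How it is judged:
On the way, in this order (a step that is already met when the one before it is completed fails the run):
1. the brass ring lies flat and centred on the empty pedestal, let go, with the carrier still on the plate (horizontal distance between brass_ring and empty_pedestal below 0.009 m and z of brass_ring in the frame of empty_pedestal between -0.004 and 0.006 m and angle between the z axis of brass_ring and the z axis of carrier, either way round below 0.12 rad and contact force between brass_ring and the fingers below 0.05 N and linear speed of brass_ring below 0.03 m/s and z of carrier in the frame of plate below 0.046 m), for 0.2 s.
2. the carrier is lifted clear of the plate, level and gripped by its handle (z of carrier in the frame of plate above 0.07 m and angle between carrier's own z axis and vertical below 0.12 rad and contact force between the fingers and handle above 1 N), for 0.2 s.
At the end, for the whole second after the job is handed in: The fingers hold the carrier by its handle, its underside 60 to 150 mm above the plate's top and over it (within 120 mm), tilted under 0.10 rad, slower than 20 mm/s and 0.1 rad/s, off the plate. Each brass ring lies flat on its pedestal, within 11 mm of centre, not touched by the fingers (z of carrier in the frame of plate between 0.1 and 0.19 m and horizontal distance between carrier and plate below 0.12 m and angle between carrier's own z axis and vertical below 0.1 rad and linear speed of carrier below 0.02 m/s and angular speed of carrier below 0.1 rad/s and contact force between the fingers and handle above 1 N and contact force between carrier and plate below 0.05 N and horizontal distance between brass_ring and empty_pedestal below 0.011 m and z of brass_ring in the frame of empty_pedestal between -0.004 and 0.006 m and angle between the z axis of each of brass_ring, twin_ring and the z axis of carrier, either way round below 0.12 rad and contact force between each of brass_ring, twin_ring and the fingers below 0.05 N and horizontal distance between twin_ring and full_pedestal below 0.011 m and z of twin_ring in the frame of full_pedestal between -0.004 and 0.006 m); the arm keeps its last pose, push and grip.
It fails at once if the brass ring falls freely (dropped from more than about 8 mm) (contact force between brass_ring and anything else below 0.05 N and linear speed of brass_ring above 0.4 m/s).
It fails at once if the carrier tips by more than about 14 degrees (angle between carrier's own z axis and vertical above 0.25 rad).
It fails at once if the twin ring comes off its pedestal (distance between twin_ring and full_pedestal above 0.02 m).
It fails at once if the black ring, caliper, mouse, bottle or loupe is displaced by more than 25 mm (distance of any of black_ring, caliper, mouse, cleaner, loupe from where it was at the start of the episode above 0.025 m).
It also fails if it takes over 48 s, if anything falls off the work surface, if the arm or the gripper's body presses on something with over 40 N, if the wrist force passes 120 N, or if a joint passes its speed limit or range.

## Working session

There is one attempt and no reset: what is moved stays moved. The work goes in short steps, Python scripts to look and compute and a tool call to move; the robot and the scene stay as the last step left them, time stands still between calls to the robot, and variables do not carry over. Pictures are saved under pics/ and viewed, at most 10 in all, crops included, and the job is handed in when it is done.

Besides the shell and the picture viewer there is one more tool, called as a command line: name --pt "numbers of a row" for each row, then --argument value for the rest. play_rows: Moves the arm, as the interface text tells. Its arguments: {"type":"object","properties":{"rows":{"type":"array"},"squeeze":{"type":"number"}},"required":["rows"]}

```bash
mkdir -p pics; ls
cat > h.py <<'E'
import numpy as np, cv2
from cell import robot, optics
def grab(n,tag):
    p,d=optics.read_camera(n); m=optics.camera_model(n)
    cv2.imwrite(f'pics/{tag}.png',cv2.cvtColor(p,cv2.COLOR_RGB2BGR)); np.savez(f'pics/{tag}.npz',p=p,d=d)
    return p,d,m
def world(d,m,u,v):
    z=d[v,u]; k=np.stack([(u-m['cx'])/m['fx']*z,-(v-m['cy'])/m['fy']*z,-z],-1)
    return k@np.array(m['rotation']).T+np.array(m['origin'])
def cloud(d,m):
    v,u=np.mgrid[:d.shape[0],:d.shape[1]]; return world(d,m,u,v)
E
python3 - <<'E'
from h import *
for n in('scene','top'):
    p,d,m=grab(n,n+'0'); print(m,(d>0).mean())
a=robot.observe();print(a['time'],a['tool_pos'],a['tool_rot'],a['opening'])
E
```

```text
pics
{'fx': 458.08720853813645, 'fy': 458.08720853813645, 'cx': 283.1559168614432, 'cy': 201.5431325490694, 'origin': array([ 1.52399744, -0.08217647,  0.90965396]), 'rotation': array([0.83086823, 0.00617735, 1.55153171])} 0.9959311224489796
{'fx': 475.1531206926892, 'fy': 475.1531206926892, 'cx': 280.3981331763368, 'cy': 206.30296428348603, 'origin': array([ 0.3458688 , -0.06113555,  1.72483597]), 'rotation': array([ 1.59977571e-01, -1.53904440e-03, -1.54296066e+00])} 0.9961394557823129
0.1 [ 0.13382036 -0.50730473  0.24310311] [-3.14021188e+00 -2.07118964e-04  2.57793628e-01] 0.09181776207116804
```

View pics/scene0.png

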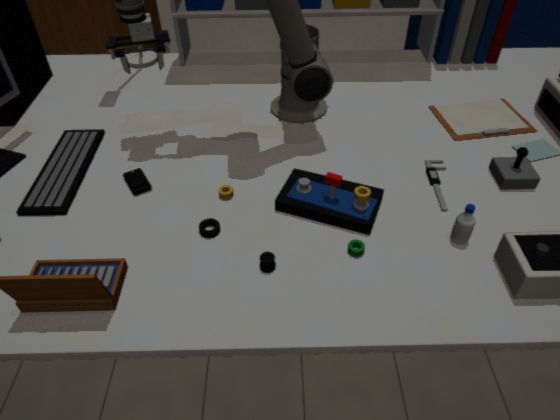

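View pics/top0.png

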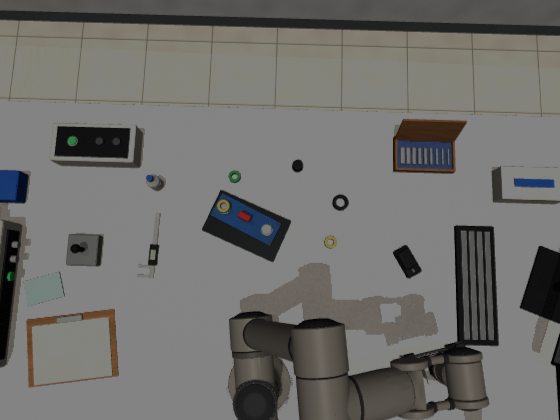

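The scene view shows the brass ring at (226,191), a green look-alike at (356,247), the black ring at (209,228), and the carrier with its red handle at (333,181), twin ring at (362,195) and empty pedestal at (304,185). In the top view these are the brass ring at (330,242), green (235,176), black (340,202), handle (245,215), twin (224,206) and empty pedestal (266,230). The loose brass-coloured ring on the table is the one meant, because the green one is excluded and the other brass one already sits on the carrier. I'll now measure it and make the confirming crop.

```bash
cat >> h.py <<'E'
from scipy.spatial.transform import Rotation as R
def mod(n):
    m=dict(optics.camera_model(n)); r=np.array(m['rotation']); m['rotation']=R.from_euler('xyz',r).as_matrix() if r.ndim==1 else r; return m
def seg(p,name):
    h,s,v=cv2.split(cv2.cvtColor(p,cv2.COLOR_RGB2HSV)); h=h.astype(int)
    return {'brass':(h>15)&(h<32)&(s>110)&(v>80),'red':((h<6)|(h>174))&(s>150)&(v>70),'blue':(h>100)&(h<125)&(s>130)&(v>40)}[name]
def circ(xy):
    A=np.c_[2*xy,np.ones(len(xy))]; s=np.linalg.lstsq(A,(xy**2).sum(1),rcond=None)[0]; return s[:2],np.sqrt(s[2]+s[:2]@s[:2])
E
python3 - <<'E'
from h import *
for n in('scene','top'):
    f=np.load(f'pics/{n}0.npz');p,d=f['p'],f['d'];m=mod(n);W=cloud(d,m)
    roi={'scene':(slice(150,260),slice(200,390)),'top':(slice(160,270),slice(195,360))}[n]
    ok=np.zeros(d.shape,bool);ok[roi]=1
    for c in('brass','red','blue'):
        k,l,st,ce=cv2.connectedComponentsWithStats((seg(p,c)&ok).astype('u1'))
        for i in range(1,k):
            if st[i,4]<25: continue
            q=W[l==i]; zt=np.percentile(q[:,2],95); t=q[q[:,2]>zt-.006]
            r=cv2.minAreaRect(t[:,:2].astype('f4')*1000)
            print(n,c,ce[i].round(),st[i,4],'ztop',zt.round(4),'med',np.median(q,0).round(4),'mid',(t.min(0)/2+t.max(0)/2).round(4)[:2],np.round(r[0]),np.round(r[1]),round(r[2],1))
    u,v={'scene':(304,182),'top':(266,230)}[n]
    q=W[v-9:v+9,u-9:u+9].reshape(-1,3); b=q[(q[:,2]>.068)&(q[:,2]<.095)]
    if len(b):print(n,'ped',len(b),b[:,2].mean(),(b.min(0)/2+b.max(0)/2),np.ptp(b,axis=0))
A=cv2.imread('pics/scene0.png')[150:270,190:400];B=cv2.imread('pics/top0.png')[155:275,190:360]
cv2.imwrite('pics/crop.png',np.hstack([cv2.resize(x,None,fx=2,fy=2,interpolation=2) for x in(A,B)]))
E
```

```text
scene brass [225. 190.] 82 ztop 0.0272 med [ 0.4968 -0.2384  0.0243] mid [ 0.4965 -0.2384] [ 496. -238.] [42. 38.] 6.0
scene brass [362. 191.] 104 ztop 0.1048 med [0.6033 0.1425 0.1023] mid [1.0524 0.0406] [1056.   43.] [ 41. 969.] 77.5
scene red [333. 176.] 75 ztop 0.1298 med [0.5695 0.0664 0.1271] mid [1.0391 0.0012] [1041.    2.] [ 38. 979.] 82.3
scene blue [332. 200.] 1368 ztop 0.0515 med [0.5744 0.0674 0.0484] mid [1.006  0.0545] [1001.  -59.] [ 247. 1018.] 73.8
scene ped 80 0.07759581813373857 [ 0.53015531 -0.00914637  0.075258  ] [0.03202432 0.02901641 0.01406295]
top brass [223. 206.] 79 ztop 0.1077 med [0.604  0.1426 0.1028] mid [0.6045 0.1418] [605. 142.] [37. 41.] 58.5
top brass [330. 241.] 69 ztop 0.031 med [ 0.4992 -0.238   0.024 ] mid [ 0.4974 -0.2371] [ 499. -238.] [38. 32.] 54.1
top red [244. 216.] 78 ztop 0.1317 med [0.5671 0.0666 0.1262] mid [0.5681 0.0664] [568.  67.] [40. 20.] 65.5
top blue [247. 220.] 1289 ztop 0.0544 med [0.5633 0.0595 0.0475] mid [0.5019 0.0643] [527.  23.] [370. 150.] 46.8
top ped 64 0.07792764878100719 [ 0.53027575 -0.00841594  0.07906283] [0.02910776 0.02806272 0.01953147]
```

View pics/crop.png

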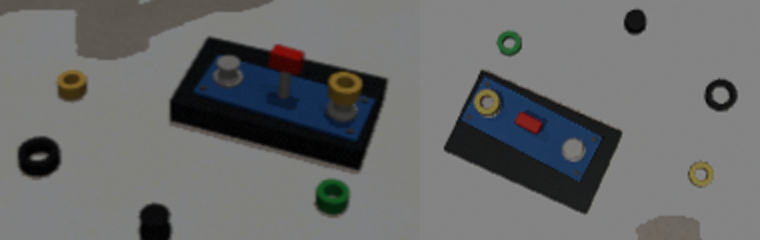

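The crop confirms it: the loose brass ring is the small yellow one left of the carrier, and the green one and the black ring are separate. Both views agree on these positions:

| Thing | Position |
|---|---|
| Brass ring | (0.498, −0.238), top z 0.024 |
| Pedestal top | (0.530, −0.009), z 0.078 |
| Handle | (0.568, 0.067), top z 0.127 |
| Carrier yaw | about 1.12 rad |

```bash
cat >> h.py <<'E'
def go(x,y,z,yaw):
    a=robot.observe(); T=R.from_euler('xyz',a['tool_rot']); G=R.from_euler('xyz',[np.pi,0,yaw])
    print('cm',(T.inv().apply(np.array([x,y,z])-a['tool_pos'])*100).round(2),'w',(T.inv()*G).as_rotvec().round(3),'pose',a['tool_pos'].round(4),a['tool_rot'].round(3),a['qpos'].round(2))
E
python3 -c "
from h import *
go(.498,-.238,.13,1.12)"
```

```text
cm [ 42.08 -16.74  11.34] w [-0.001 -0.001 -0.862] pose [ 0.1338 -0.5073  0.2431] [-3.14  -0.     0.258] [-1.46  0.34  1.52  0.    1.28 -0.15]
```

play_rows --pt "4 -1.6 1 0 0 -0.08 1" --pt "8 -3.2 2 0 0 -0.16 1" --pt "12 -4.8 3 0 0 -0.25 1" --pt "16 -6.4 4 0 0 -0.33 1" --pt "20 -8 5.3 0 0 -0.41 1" --pt "24 -9.5 6.5 0 0 -0.49 1" --pt "28 -11.1 7.5 0 0 -0.57 1" --pt "32 -12.7 8.6 0 0 -0.65 1" --pt "36 -14.3 9.7 0 0 -0.74 1" --pt "39 -15.5 10.5 0 0 -0.8 1" --pt "41 -16.3 11 0 0 -0.84 1" --pt "42.1 -16.7 11.3 0 0 -0.862 1" --pt "42.1 -16.7 11.3 0 0 -0.862 1" --pt "42.1 -16.7 11.3 0 0 -0.862 1" --pt "42.1 -16.7 11.3 0 0 -0.862 1"

```text
time: 1.6
tool_pos: [0.4977, -0.2398, 0.131]
tool_rot: [3.141, 0.0, 1.118]
contact_force: [0.1, -0.5, 0.2]
opening: 0.0916
grip_force: 0.0
```

Run:
```python
from h import *
go(.498,-.238,.020,1.12)
p,d,_=grab('scene','s1');W=cloud(d,mod('scene'));M=seg(p,'brass');M[:150]=0;M[:,:200]=0;M[:,260:]=0
q=W[M];print(len(q),np.median(q,0),(q.min(0)+q.max(0))/2)
c=cv2.imread('pics/s1.png')[120:270,160:360];cv2.imwrite('pics/s1c.png',cv2.resize(c,None,fx=3.5,fy=3.5,interpolation=2))
```

```text
cm [ 0.18 -0.05 11.1 ] w [ 0.     0.    -0.002] pose [ 0.4977 -0.2398  0.131 ] [3.141 0.    1.118] [-0.59  0.5   1.6  -0.    1.03 -0.13]
33 [ 0.49798007 -0.22736077  0.02474699] [ 0.49645015 -0.23832935  0.02466   ]
```

View pics/s1c.png

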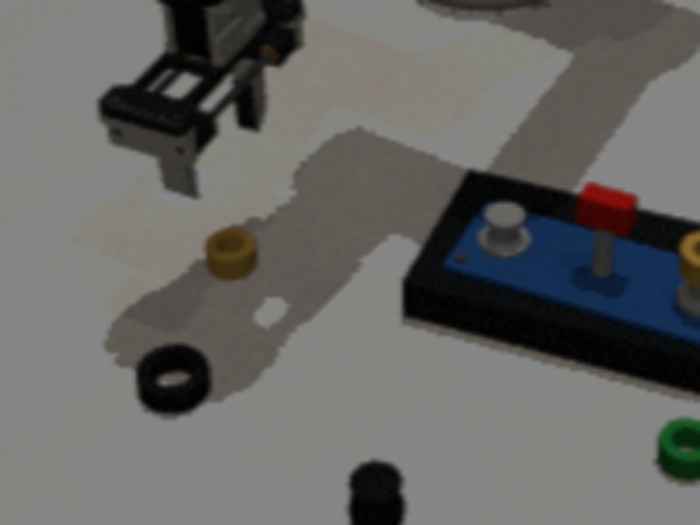

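The view shows the fingers open above the ring (crop (230,252)), with their line running towards the camera and past the black ring. Next I lower and grip.

play_rows --pt "0.1 0 3 0 0 0 1" --pt "0.2 0 6 0 0 0 1" --pt "0.2 0 8.5 0 0 0 1" --pt "0.2 0 10 0 0 0 1" --pt "0.2 0 11 0 0 0 1" --pt "0.2 0 11.1 0 0 0 1" --pt "0.2 0 11.1 0 0 0 1" --pt "0.2 0 11.1 0 0 0 0" --pt "0.2 0 11.1 0 0 0 0" --pt "0.2 0 11.1 0 0 0 0" --pt "0.2 0 11.1 0 0 0 0" --pt "0.2 0 11.1 0 0 0 0" --pt "0.2 0 11.1 0 0 0 0" --pt "0.2 0 11.1 0 0 0 0" --squeeze 20

```text
time: 3.05
tool_pos: [0.4991, -0.2369, 0.0197]
tool_rot: [-3.141, 0.0, 1.12]
contact_force: [-0.5, 0.1, 1.1]
opening: 0.0439
grip_force: 20.0
```

```bash
python3 -c "
from h import *
go(.498,-.238,.17,1.12)"
```

```text
cm [ -0.15  -0.06 -15.03] w [-0.  0. -0.] pose [ 0.4991 -0.2369  0.0197] [-3.141  0.     1.12 ] [-0.58  0.66  1.69 -0.    0.79 -0.13]
```

play_rows --pt "0 0 -0.5 0 0 0 0" --pt "0 0 -2 0 0 0 0" --pt "0 0 -4 0 0 0 0" --pt "0 0 -6 0 0 0 0" --pt "0 0 -8 0 0 0 0" --pt "0 0 -10 0 0 0 0" --pt "0 0 -11.5 0 0 0 0" --pt "0 0 -12 0 0 0 0" --pt "0 0 -12 0 0 0 0" --pt "0 0 -12 0 0 0 0"

```text
time: 4.05
tool_pos: [0.4988, -0.2368, 0.139]
tool_rot: [-3.14, -0.0, 1.12]
contact_force: [-0.2, 0.2, -2.0]
opening: 0.0437
grip_force: 20.0
```

```bash
python3 -c "
from h import *
go(.530,-.009,.14,1.12)"
```

```text
cm [21.86 -7.13 -0.09] w [-0.001 -0.    -0.   ] pose [ 0.4988 -0.2368  0.139 ] [-3.14 -0.    1.12] [-0.58  0.49  1.59 -0.    1.05 -0.13]
```

play_rows --pt "0.6 -0.2 0 0 0 0 0" --pt "1.8 -0.6 0 0 0 0 0" --pt "3.6 -1.2 0 0 0 0 0" --pt "5.6 -1.8 0 0 0 0 0" --pt "7.6 -2.5 0 0 0 0 0" --pt "9.6 -3.1 0 0 0 0 0" --pt "11.6 -3.8 0 0 0 0 0" --pt "13.6 -4.4 0 0 0 0 0" --pt "15.6 -5.1 0 0 0 0 0" --pt "17.6 -5.7 0 0 0 0 0" --pt "19.4 -6.3 0 0 0 0 0" --pt "20.8 -6.8 0 0 0 0 0" --pt "21.6 -7.0 0 0 0 0 0" --pt "21.9 -7.1 0 0 0 0 0" --pt "21.9 -7.1 0 0 0 0 0" --pt "21.9 -7.1 0 0 0 0 0" --pt "21.9 -7.1 0 0 0 0 0"

```text
time: 5.75
tool_pos: [0.5308, -0.0097, 0.1397]
tool_rot: [3.141, 0.0, 1.119]
contact_force: [-0.2, 0.6, -0.7]
opening: 0.044
grip_force: 20.0
```

Run:
```python
from h import *
go(.530,-.009,.0985,1.12)
for n in('scene','top'):
    p,d,_=grab(n,n[0]+'2');m=mod(n);W=cloud(d,m)
    for c in('brass','red'):
        M=seg(p,c)
        if n=='scene': M[:120]=0;M[260:]=0;M[:,:270]=0;M[:,400:]=0
        else: M[:160]=0;M[270:]=0;M[:,:195]=0;M[:,300:]=0
        k,l,st,ce=cv2.connectedComponentsWithStats(M.astype('u1'))
        for i in range(1,k):
            if st[i,4]<12: continue
            q=W[l==i];print(n,c,ce[i].round(),st[i,4],np.median(q,0).round(4),((q.min(0)+q.max(0))/2).round(4),np.ptp(q,axis=0).round(3))
c=cv2.imread('pics/s2.png')[110:240,250:410];cv2.imwrite('pics/s2c.png',cv2.resize(c,None,fx=4.5,fy=4.5,interpolation=2))
```

```text
cm [ 0.03 -0.1   4.12] w [ 0.     0.    -0.001] pose [ 0.5308 -0.0097  0.1397] [3.141 0.    1.119] [-0.16  0.46  1.65 -0.    1.03  0.29]
scene brass [362. 191.] 105 [0.6007 0.1424 0.1026] [1.0216 0.0411 0.4766] [1.005 0.247 0.866]
scene red [333. 176.] 84 [0.5683 0.0671 0.1268] [0.5658 0.0677 0.1271] [0.035 0.041 0.009]
top brass [223. 206.] 79 [0.6043 0.1425 0.101 ] [0.605  0.1428 0.0937] [0.04  0.042 0.039]
```

View pics/s2c.png

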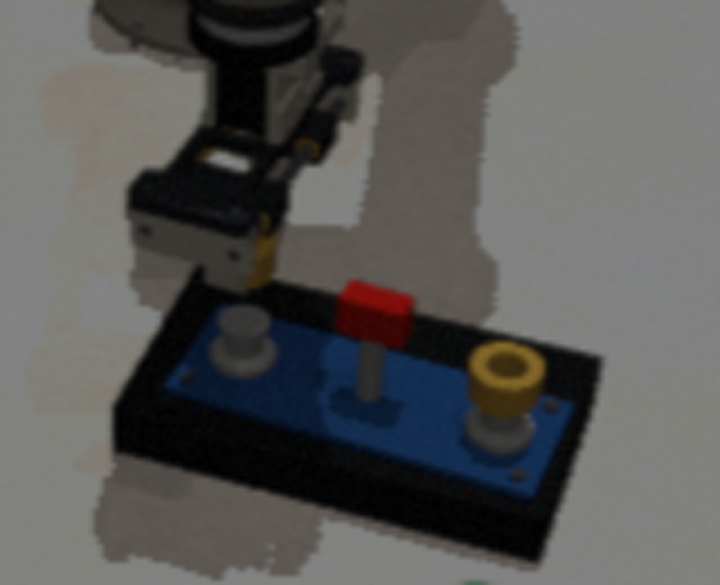

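The ring is held over the empty pedestal (crop (244,325)), with the near finger in front of it and the handle clear. I'll lower gently until contact.

play_rows --pt "0 -0.1 0.5 0 0 0 0" --pt "0 -0.1 1.3 0 0 0 0" --pt "0 -0.1 2.2 0 0 0 0" --pt "0 -0.1 3.0 0 0 0 0" --pt "0 -0.1 3.5 0 0 0 0" --pt "0 -0.1 3.7 0 0 0 0" --pt "0 -0.1 3.85 0 0 0 0" --pt "0 -0.1 3.95 0 0 0 0" --pt "0 -0.1 4.0 0 0 0 0" --pt "0 -0.1 4.0 0 0 0 0" --pt "0 -0.1 4.0 0 0 0 0"

```text
time: 6.95
tool_pos: [0.53, -0.0086, 0.0999]
tool_rot: [3.141, -0.0, 1.12]
contact_force: [-0.1, 0.1, -2.0]
opening: 0.0439
grip_force: 20.0
```

play_rows --pt "0 0 0.05 0 0 0 0" --pt "0 0 0.1 0 0 0 0" --pt "0 0 0.15 0 0 0 0" --pt "0 0 0.2 0 0 0 0" --pt "0 0 0.2 0 0 0 0" --pt "0 0 0.2 0 0 0 0"

```text
time: 7.55
tool_pos: [0.5299, -0.0086, 0.0977]
tool_rot: [3.142, 0.0, 1.12]
contact_force: [-0.3, -0.1, -0.2]
opening: 0.0441
grip_force: 20.0
```

play_rows --pt "0 0 0.03 0 0 0 0" --pt "0 0 0.06 0 0 0 0" --pt "0 0 0.06 0 0 0 0"

```text
time: 7.85
tool_pos: [0.5299, -0.0086, 0.0977]
tool_rot: [3.141, 0.0, 1.12]
contact_force: [-2.0, -0.0, 5.4]
opening: 0.0437
grip_force: 20.0
```

Run:
```python
from h import *
p,d,_=grab('scene','s3')
c=cv2.imread('pics/s3.png')[130:240,250:410];cv2.imwrite('pics/s3c.png',cv2.resize(c,None,fx=4.5,fy=4.5,interpolation=2))
a=robot.observe();print(a['contact_force'],a['tool_pos'])
```

```text
[-1.88457438 -0.7508136   4.6442963 ] [ 0.52993757 -0.00858681  0.0976552 ]
```

View pics/s3c.png

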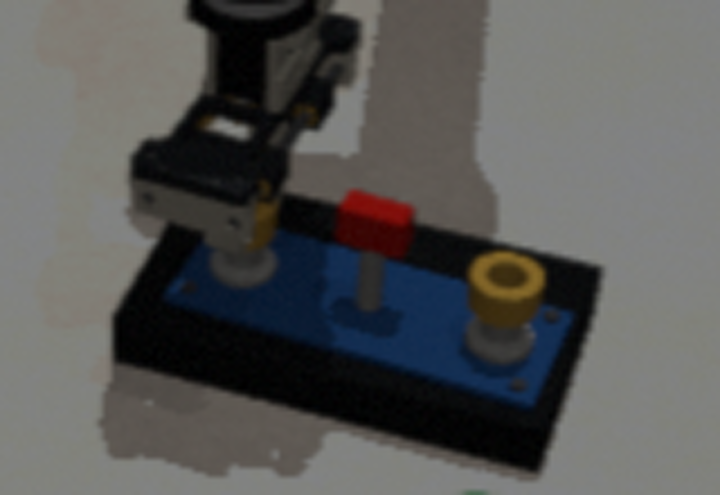

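The ring now rests on the pedestal, with contact at 5 N. I'll open gently and rise.

play_rows --pt "0 0 0 0 0 0 0.5" --pt "0 0 0 0 0 0 0.52" --pt "0 0 0 0 0 0 0.6" --pt "0 0 0 0 0 0 0.7" --pt "0 0 0 0 0 0 0.75" --pt "0 0 0 0 0 0 0.75" --pt "0 0 -0.5 0 0 0 0.75" --pt "0 0 -2 0 0 0 0.75" --pt "0 0 -4 0 0 0 0.75" --pt "0 0 -6 0 0 0 0.75" --pt "0 0 -7 0 0 0 0.75" --pt "0 0 -7 0 0 0 0.75" --pt "0 0 -7 0 0 0 0.75"

```text
time: 9.2
tool_pos: [0.5296, -0.0085, 0.1667]
tool_rot: [-3.141, 0.0, 1.12]
contact_force: [0.3, 0.1, 0.2]
opening: 0.0688
grip_force: 0.0
```

Run:
```python
from h import *
p,d,_=grab('scene','s4');W=cloud(d,mod('scene'))
for c in('brass','red'):
    M=seg(p,c);M[:150]=0;M[260:]=0;M[:,:285]=0;M[:,400:]=0
    k,l,st,ce=cv2.connectedComponentsWithStats(M.astype('u1'))
    for i in range(1,k):
        if st[i,4]<12: continue
        q=W[l==i];q=q[q[:,0]<.7];t=q[q[:,2]>np.percentile(q[:,2],90)-.007];print(c,ce[i].round(),st[i,4],np.median(q,0).round(4),((t.min(0)+t.max(0))/2).round(4),t[:,2].mean().round(4))
go(.568,.067,.168,1.12)
c=cv2.imread('pics/s4.png')[110:240,250:410];cv2.imwrite('pics/s4c.png',cv2.resize(c,None,fx=4.5,fy=4.5,interpolation=2))
```

```text
brass [362. 191.] 105 [0.6021 0.1433 0.1024] [0.6012 0.1434 0.1025] 0.1023
red [333. 176.] 84 [0.568  0.0679 0.1267] [0.566  0.0675 0.1271] 0.1269
cm [ 8.48  0.18 -0.18] w [-0.001  0.    -0.   ] pose [ 0.5294 -0.0085  0.1662] [-3.14  0.    1.12] [-0.16  0.43  1.62 -0.    1.09  0.29]
```

View pics/s4c.png

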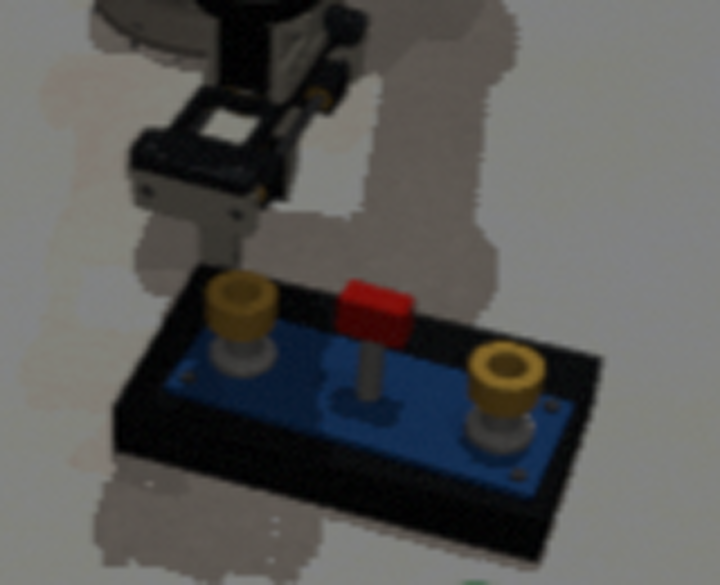

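The placed ring sits flat and centred at crop (240,305), matching the twin at (507,378). Next I move over the handle and down.

play_rows --pt "1.5 0 0 0 0 0 0.75" --pt "4 0.1 0 0 0 0 0.75" --pt "6.5 0.1 0 0 0 0 0.75" --pt "8 0.1 0 0 0 0 0.75" --pt "8.5 0.1 0 0 0 0 0.75" --pt "8.5 0.1 0 0 0 0 0.75" --pt "8.5 0.1 0 0 0 0 0.75" --pt "8.5 0.1 1.5 0 0 0 0.75" --pt "8.5 0.1 3 0 0 0 0.75" --pt "8.5 0.1 4.5 0 0 0 0.75" --pt "8.5 0.1 5.3 0 0 0 0.75" --pt "8.5 0.1 5.6 0 0 0 0.75" --pt "8.5 0.1 5.6 0 0 0 0.75" --pt "8.5 0.1 5.6 0 0 0 0.75"

```text
time: 10.65
tool_pos: [0.5682, 0.0673, 0.1118]
tool_rot: [3.141, -0.0, 1.12]
contact_force: [0.4, 0.6, 0.7]
opening: 0.0691
grip_force: 0.0
```

Run:
```python
from h import *
p,d,_=grab('scene','s5')
go(.568,.067,.110,1.12)
c=cv2.imread('pics/s5.png')[110:240,250:410];cv2.imwrite('pics/s5c.png',cv2.resize(c,None,fx=4.5,fy=4.5,interpolation=2))
```

```text
cm [-0.05 -0.01  0.18] w [ 0.001 -0.    -0.   ] pose [0.5683 0.0674 0.1118] [ 3.14 -0.    1.12] [-0.02  0.56  1.57 -0.    1.02  0.44]
```

View pics/s5c.png

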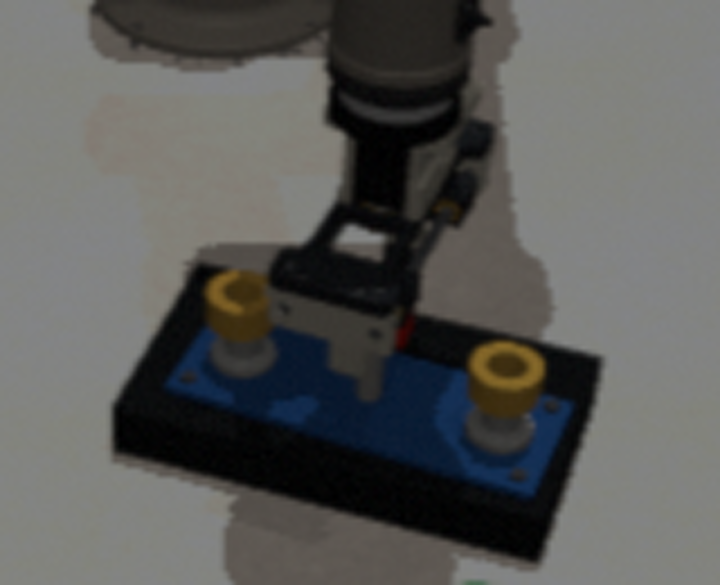

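The fingers straddle the handle and both rings are clear. Now I close with a firm grip.

play_rows --pt "0 0 0 0 0 0 0.5" --pt "0 0 0 0 0 0 0.4" --pt "0 0 0 0 0 0 0.32" --pt "0 0 0 0 0 0 0.28" --pt "0 0 0 0 0 0 0.25" --pt "0 0 0 0 0 0 0.2" --pt "0 0 0 0 0 0 0.1" --pt "0 0 0 0 0 0 0" --pt "0 0 0 0 0 0 0" --pt "0 0 0 0 0 0 0" --pt "0 0 0 0 0 0 0" --squeeze 50

```text
time: 11.8
tool_pos: [0.5673, 0.0677, 0.111]
tool_rot: [-3.14, 0.0, 1.12]
contact_force: [-3.8, 3.1, 2.3]
opening: 0.0222
grip_force: 50.0
```

play_rows --pt "0 0 -0.1 0 0 0 0" --pt "0 0 -0.3 0 0 0 0" --pt "0 0 -0.6 0 0 0 0" --pt "0 0 -1 0 0 0 0" --pt "0 0 -1.5 0 0 0 0" --pt "0 0 -2 0 0 0 0" --pt "0 0 -2.5 0 0 0 0" --pt "0 0 -3 0 0 0 0" --pt "0 0 -3 0 0 0 0" --pt "0 0 -3 0 0 0 0"

```text
time: 12.8
tool_pos: [0.5679, 0.0675, 0.1412]
tool_rot: [3.141, -0.0, 1.12]
contact_force: [-0.3, -0.6, -6.6]
opening: 0.0217
grip_force: 50.0
```

```bash
cat > tilt.py <<'E'
from h import *
import sys
p,d,_=grab('scene',sys.argv[1]);W=cloud(d,mod('scene'))
M=seg(p,'blue');M[:110]=0;M[235:]=0;M[:,:260]=0;M[:,400:]=0
q=W[M];q=q[np.abs(q[:,2]-np.median(q[:,2]))<.012]
a=np.linalg.lstsq(np.c_[q[:,:2]-[.568,.067],np.ones(len(q))],q[:,2],rcond=None)[0];print('slab',len(q),a.round(4))
M=seg(p,'brass');M[:110]=0;M[235:]=0;M[:,:260]=0;M[:,400:]=0
k,l,st,ce=cv2.connectedComponentsWithStats(M.astype('u1'))
for i in range(1,k):
    if st[i,4]>20: q=W[l==i];print(ce[i].round(),st[i,4],np.median(q,0).round(4))
s=robot.observe();print(s['tool_pos'],s['contact_force'],s['torque'],s['grip_force'])
c=cv2.imread(f'pics/{sys.argv[1]}.png')[80:240,250:410];cv2.imwrite(f'pics/{sys.argv[1]}c.png',cv2.resize(c,None,fx=3.7,fy=3.7,interpolation=2))
E
python3 tilt.py s6
```

```text
slab 1317 [ 0.0025 -0.0005  0.0786]
[299. 167.] 44 [ 0.5333 -0.0243  0.1325]
[363. 183.] 104 [0.6034 0.1409 0.1326]
[0.56770801 0.06749019 0.14098125] [-0.51772373 -0.72328739 -7.05227294] [-0.09186403 -0.03140539  0.02296638] 49.99784767627716
```

The carrier is level (slope under 0.003), the weight matches, and both rings are on. I'll lift the rest of the way.

play_rows --pt "0 0 -0.2 0 0 0 0" --pt "0 0 -0.6 0 0 0 0" --pt "0 0 -1.2 0 0 0 0" --pt "0 0 -2 0 0 0 0" --pt "0 0 -2.8 0 0 0 0" --pt "0 0 -3.6 0 0 0 0" --pt "0 0 -4.4 0 0 0 0" --pt "0 0 -5.2 0 0 0 0" --pt "0 0 -6 0 0 0 0" --pt "0 0 -6.5 0 0 0 0" --pt "0 0 -6.8 0 0 0 0" --pt "0 0 -7 0 0 0 0" --pt "0 0 -7 0 0 0 0" --pt "0 0 -7 0 0 0 0" --pt "0 0 -7 0 0 0 0" --pt "0 0 -7 0 0 0 0" --pt "0 0 -7 0 0 0 0"

```text
time: 14.55
tool_pos: [0.5678, 0.0675, 0.2109]
tool_rot: [-3.141, 0.0, 1.12]
contact_force: [0.3, 0.1, -7.4]
opening: 0.0219
grip_force: 50.0
```

```bash
python3 tilt.py s7
```

```text
slab 1323 [-0.0007  0.0005  0.1483]
[300. 146.] 45 [ 0.5327 -0.0225  0.202 ]
[366. 162.] 106 [0.6037 0.1411 0.2022]
[0.56781036 0.06749768 0.21098898] [ 0.28818921  0.38709401 -6.74164019] [-0.07053473  0.00916211 -0.02446233] 49.99804437160492
```

View pics/s7c.png

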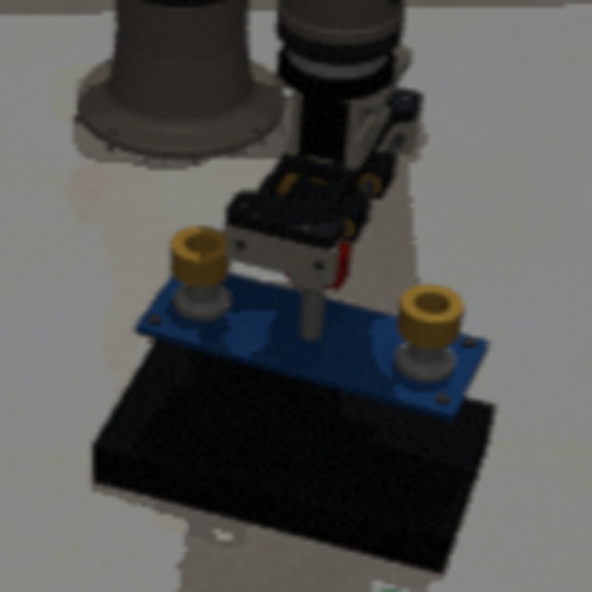

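The carrier hangs level 10 cm above the plate, with a ring on each pedestal (crop (200,257) and (431,317)).

```bash
python3 -c "
from cell import robot
print(robot.hand_in())"
```

```text
the job is handed in; nothing more can be done
None
```

The job is handed in (no verdict was returned): the brass ring is seated on the empty pedestal, and the arm is holding the carrier level by its handle about 10 cm above the plate, with a ring on each pedestal.

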